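# Feed the jaw rack past the sprung gate

### The job

With one fingertip, push the long yellow hinged gate outward, away from the chute, and keep holding it open while another part of the fingers pushes the rack of red jaws by its blue plate along the chute past the gate's red tongue. Push the rack fully home against the green end stop, then let the gate spring shut behind it and move clear. Only push: do not lift or tip the rack, do not let the gate drop while the rack's body is passing the tongue, and leave everything else on the bench where it stands.

Things in the scene. Friction and masses are not known exactly. Their poses are not given: they have to be found in the camera images.
- chute: Fixed green plate 340 x 200 x 12 mm carrying the chute. Origin on the table under the chute's centre line; x: feed direction, towards the end stop; y: across, to the yellow gate's side; z up. Chute coordinates below are from here, in mm. The rack slides on the plate's top (z 12) between two rails 5 thick: inner faces y +-37, tops z 26, x -180 to 120. Upstream end and top are open.
- stop_face (a point): Foot of the green end stop's face, at chute x 120, y 0, z 12. The stop is 79 wide and rises to z 72.
- home (a point): Fixed point on the chute floor where the rack's origin lies when the rack is home against the end stop (chute x 82.5, y 0, z 12).
- gate (a joint): Angle (rad) of the yellow gate about its hinge line, which runs along the chute at y 46, z 18. 0: shut, panel upright; grows as its top leans outward (to chute +y); stop at 1.05. A spring shuts it: 0.04 N m at 0, 0.13 N m at 0.8. From 0.65 on, the tongue is clear of the rack. The rack pushing on the tongue cannot open it.
- gate_face (a point): Middle of the gate panel's flat inner (chute-side) face, 36 mm above the hinge line, chute x -70 (shut: y 43, z 54). Panel 4 thick, 240 long (chute x -190 to 50), from 2 to 70 mm above the hinge line. A vertical finger can press this face outward anywhere upstream of the tongue and slide along it.
- tongue (a point): Centre of the gate's red tongue: a tab 6 mm thick (chute x 27 to 33) fixed to the gate panel, sticking 30 mm from its inner face into the chute, 38 to 62 mm above the hinge line (shut: y 13 to 43, z 56 to 80). A finger sliding along the panel must stop short of it.
- rack: Loose rack, 0.3 to 0.65 kg. Origin: centre of its body's underside; x: feed direction, z up. Body 75 long (x +-37.5), 70 wide, 62 high: aluminium end panels, two red jaws between. Behind it a tail 30 wide, 11 high leads to an upright blue plate 6 thick, 60 wide, 57 high, rear face at x -83.5. At the start it is wholly upstream of the tongue; at home the shut tongue stands over the tail.
- rack_push (a point): Centre of the blue plate's rear face (the face to push), 30 mm above the rack's underside; at home it is at chute x -1, 28 mm short of the tongue. Upstream of it the chute is empty: shut fingers fit down there between rail and gate.
- jaw_a: Loose red jaw block 45 x 30 x 32 mm standing on the fixture plate beside the chute, on the side without the gate; origin centre of underside. Leave alone.
- jaw_b: A second jaw block like it, also on the plate. Leave alone.
- bushing: Loose brass bushing, 40 mm diameter, 30 mm high, on the plate beside the chute; origin centre of underside. Leave alone.
- bolt: Steel bolt standing on its head, 30 mm diameter, 50 mm high, on the table on the gate side of the plate; origin centre of underside. Leave alone.
- wrench: Wrench lying on the table to the robot's right. Leave alone.
- tin: Open steel tin, 80 mm diameter, 90 mm high, to the left; origin centre of underside. Leave alone.
- oil: Yellow oil bottle, 60 mm diameter, 150 mm high, to the right; origin centre of underside. Leave alone.
There are look-alikes about, which are no part of the job. Leave any purple or turquoise look-alike of the rack alone.

How it is judged (in metres and radians):
On the way, in this order (a step that is already met when the one before it is completed fails the run):
1. the gate is held open by the fingers while the rack is still upstream of the tongue (value of joint gate above 0.6 rad and contact force between the fingers and gate above 0.2 N and x of rack in the frame of chute below -0.008 m), for 0.1 s.
2. the rack's body is passing the tongue, with the fingers still holding the gate open (value of joint gate above 0.5 rad and contact force between the fingers and gate above 0.1 N and x of rack in the frame of chute between 0.02 and 0.062 m), for 0.05 s.
At the end, for the whole second after the job is handed in: The rack lies flat in the chute within 5 mm of home against the end stop, at rest, and the gate has sprung shut behind it (under 0.06 rad) (x of rack in the frame of chute between 0.0775 and 0.0865 m and z of rack in the frame of chute below 0.015 m and angle between rack's own z axis and vertical below 0.06 rad and value of joint gate below 0.06 rad and linear speed of rack below 0.01 m/s); the robot touches nothing.
It fails at once if the rack is lifted more than 12 mm or tipped more than 0.25 rad (z of rack in the frame of chute above 0.024 m or angle between rack's own z axis and vertical above 0.25 rad).
It fails at once if the gate drops (below 0.45 rad) while the rack's body is passing the tongue (x of rack in the frame of chute between -0.002 and 0.062 m and value of joint gate below 0.45 rad).
It fails at once if a bystander is moved more than 15 mm (distance of any of jaw_a, jaw_b, bushing, bolt, wrench, tin, oil from where it was at the start of the episode above 0.015 m).
It also fails if it takes over 48 s, if anything falls off the work surface, if the arm or the gripper's body presses on something with over 40 N, if the wrist force passes 120 N, or if a joint passes its speed limit or range.

### The arm

A 6-joint arm with a two-finger parallel gripper is mounted at the origin on the work surface. World frame = base frame: x ahead of the robot, y to its left, z up, the work surface at z = 0. Lengths are in mm, angles in rad, forces in N, time in s.
With the tool pointing down it reaches from about 275 to 1000 mm from the base axis. Payload 8.4 kg.
Tool frame: the origin (TCP) lies between the finger pads; the fingertips stand 17 mm ahead of it and the grasp point (between the pads) lies 2 mm behind it (r.tcp_to_tips is the distance from the TCP to the fingertips, in mm); z points along the fingers, y is the line along which they close (so a half turn about z gives the same grasp; the last joint's range is limited). The gripper opens to 85 mm and grips with 20 to 120 N. Pads are 22 mm wide; open, the fingers measure 114 mm over their backs; the gripper's body (76 mm by 85 mm) begins 54 mm behind the grasp point. The pads swing forward as they close: fully open they stand 13 mm farther back than shut.
Start: joints at [-1.238, 0.353, 1.633, -0, 1.155, -0.002], TCP at [205.361, -590.301, 248.281] pointing down, gripper open.
Joint ranges: [-2.63, 2.63], [-0.92, 2.1], [0.06, 2.66], [-1.3, 4.44], [0, 2.69], [-3.02, 3.02]. Speed limits (rad/s): [2.22, 2.22, 2.79, 3.14, 3.14, 3.14].

### API

Orientations are given as [roll, pitch, yaw] about the fixed x, y, z axes, in that order (R = Rz(yaw) Ry(pitch) Rx(roll)).
In Python, from rig import r gives the robot as it stands. The module is installed in compiled form; this text tells all that it offers.
- The arm moves only by the tool apply_moves, never from a script. Its argument "series" is text: rows parted by semicolons, each of 7 numbers parted by spaces: the shift along the tool's x, y, z in cm, then the turn, a rotation vector about the tool's x, y, z in rad, then the gripper's target within -1 to 1 (shut at 1, half-way at 0, fully open at -1). In form: tx ty tz rx ry rz fingers; .... A call has exactly 10 rows; each row shifts and turns the commanded pose from where the row before left it, along the tool's axes as they then stand; what a row does not reach is not made up. A row lasts 1/12 s, in which the tool goes at most 41.7 mm and 7.16 degrees, less where a joint would pass 70% of its speed; a pose out of reach is approached as far as the arm can. A call with a gripper value outside its range is refused whole. The fingers move at their own pace and stop on an object; "squeeze" is the grip in N (left out, the last holds). Time passes only in rows, so rows that do not move let the fingers close, or fill a call up. It gives the time, the measured TCP pose, the force and the opening at its end, in the units of the state.
- r.sense(): the state, without advancing time (a new reading comes with each control period).
- r.grab_frame(name): name is "scene" or "top"; returns the picture (420x560x3 uint8, blue, green, red); there is no depth.
- r.camera_info(name): a dict with "K" (3x3 intrinsics, pixels), "extrinsics" (4x4, takes a point from camera to world coordinates). Camera axes: x right, y down, z forward; pixel columns grow to the right and rows downward; lengths in mm; the calibration is good to about 2 mm. A picture is of the moment at which its call begins. camera_info takes no time and is no camera call.
- r.sign_off(): hands the job in, once; it reports no verdict.
The state is a dict: "clock": time; "qpos": joint angles; "qvel": joint speeds; "joint_efforts": joint torques, N m; "eef_pos": TCP position; "tcp_rot": TCP orientation; "contact_force": force on the tool from outside, world axes, zero at the start; "wrist_torque": the same for the moment, N m; "opening": opening from 0.0 (shut) to 1.0 (fully open).
Only numpy, scipy, OpenCV 4.12 (cv2) and the standard library are available. Lean on these libraries where they do the work, as an engineer would, in place of code of your own. Each camera call takes 0.05 s, during which the arm holds its last target. There are 200 camera calls.

## Working session

There is one attempt and no reset: what is moved stays moved. The work goes in short steps, Python scripts to look and compute and a tool call to move; the robot and the scene stay as the last step left them, time stands still between calls to the robot, and variables do not carry over. Pictures are saved under pics/ and viewed, on a budget of 10 in all, crops included, one or two more only if the job needs it, and the job is handed in when it is done.

Besides the shell and the picture viewer there is one more tool, called after ">>>" by a JSON object that holds its "method" and its "body", one argument or row to a line. apply_moves: Moves the arm, as the interface text tells. Its arguments: {"type":"object","properties":{"series":{"type":"string"},"squeeze":{"type":"number"}},"required":["series"]}

```bash
mkdir -p pics; python3 - <<'E'
from rig import r
import cv2,numpy as np
for n in("scene","top"):
    cv2.imwrite(f"pics/{n}0.png",r.grab_frame(n)); c=r.camera_info(n); print(n,np.round(c["K"],1).tolist(),np.round(c["extrinsics"],3).tolist())
print(r.sense(), r.tcp_to_tips)
E
```

```text
scene [[527.0, 0.0, 283.7], [0.0, 527.0, 204.2], [0.0, 0.0, 1.0]] [[-0.03, 0.805, -0.592, 1352.263], [1.0, 0.025, -0.015, 28.145], [0.002, -0.592, -0.806, 1142.703], [0.0, 0.0, 0.0, 1.0]]
top [[521.5, 0.0, 284.2], [0.0, 521.5, 208.5], [0.0, 0.0, 1.0]] [[-0.011, -0.998, 0.069, 440.68], [-1.0, 0.009, -0.02, 14.625], [0.02, -0.069, -0.997, 1686.839], [0.0, 0.0, 0.0, 1.0]]
{'clock': 0.1, 'qpos': array([-1.23839976e+00,  3.53543018e-01,  1.63405839e+00, -1.87662357e-05,
        1.15520282e+00, -2.34797239e-03]), 'qvel': array([-0.00136966, -0.00150762, -0.00144412,  0.0005424 ,  0.00084521,
        0.00169387]), 'joint_efforts': array([ 1.69874288e-04, -6.06356621e+01, -3.42820466e+01,  4.24077029e-05,
        4.14559938e-03, -1.16718650e-05]), 'eef_pos': array([ 205.22330177, -589.91748596,  247.65973604]), 'tcp_rot': array([-3.14038105e+00,  1.43148269e-05,  3.34752139e-01]), 'contact_force': array([ 0.06739082,  0.28304661, -0.09423837]), 'wrist_torque': array([-0.01700686,  0.02147137,  0.03282235]), 'opening': 1.00275408145005} 17.0
```

View pics/scene0.png

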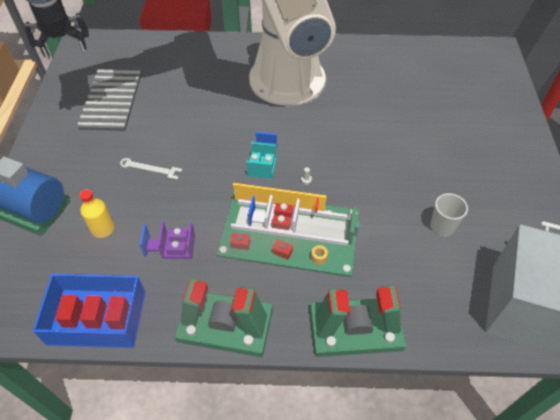

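View pics/top0.png

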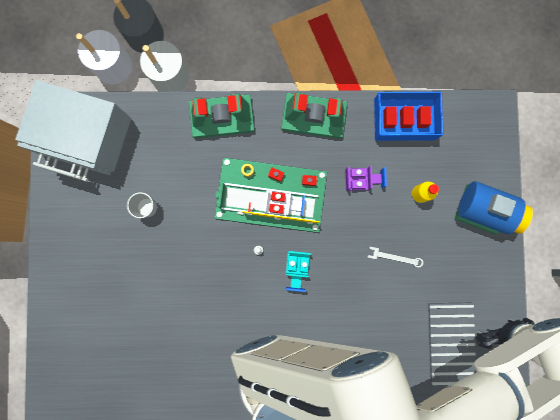

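```bash
cat > h.py <<'E'
from rig import r
import cv2,numpy as np
def ray(n,px,z):
    c=r.camera_info(n);K=np.array(c["K"]);E=np.array(c["extrinsics"])
    p=np.atleast_2d(np.array(px,float));d=np.c_[p,np.ones(len(p))]@np.linalg.inv(K).T@E[:3,:3].T
    o=E[:3,3];return o+d*((z-o[2])/d[:,2])[:,None]
def mask(im,lo,hi,roi):
    m=cv2.inRange(cv2.cvtColor(im,cv2.COLOR_BGR2HSV),lo,hi);k=np.zeros_like(m);x0,y0,x1,y1=roi;k[y0:y1,x0:x1]=m[y0:y1,x0:x1];return k
def rect(m,close=0):
    if close:m=cv2.morphologyEx(m,cv2.MORPH_CLOSE,np.ones((close,close)))
    c=max(cv2.findContours(m,cv2.RETR_EXTERNAL,cv2.CHAIN_APPROX_NONE)[0],key=cv2.contourArea)
    return cv2.minAreaRect(c),c
E
python3 - <<'E'
from h import *
im=r.grab_frame("top");roi=(205,148,340,242)
for nm,lo,hi,z,cl in(("plate",(50,80,30),(85,255,255),12,25),("gate",(20,120,120),(32,255,255),88,0),("blue",(105,120,60),(125,255,255),69,0)):
    m=mask(im,lo,hi,roi if nm!="gate" else (235,195,340,242));b,c=rect(m,cl);P=ray("top",cv2.boxPoints(b),z)[:,:2]
    print(nm,np.round(b[0],1),np.round(P).tolist(),"mid",P.mean(0).round(1),"sides",np.linalg.norm(np.diff(P,axis=0),axis=1).round(1))
cv2.imwrite("pics/c1.png",cv2.resize(im[148:242,205:340],None,fx=5.5,fy=5.5,interpolation=cv2.INTER_CUBIC))
im=r.grab_frame("scene")
cv2.imwrite("pics/c2.png",cv2.resize(im[120:280,210:370],None,fx=3.7,fy=3.7,interpolation=cv2.INTER_CUBIC))
E
```

```text
plate [269.8 194.5] [[528.0, 211.0], [726.0, 184.0], [677.0, -160.0], [479.0, -130.0]] mid [602.8  26.3] sides [200.  347.2 200.5]
gate [280.  216.7] [[540.0, 112.0], [546.0, 111.0], [513.0, -122.0], [506.0, -121.0]] mid [526.2  -4.8] sides [  6.9 235.8   6.9]
blue [302.5 205.5] [[532.0, -68.0], [592.0, -76.0], [591.0, -83.0], [531.0, -75.0]] mid [561.6 -75.5] sides [60.1  7.4 60.1]
```

View pics/c1.png

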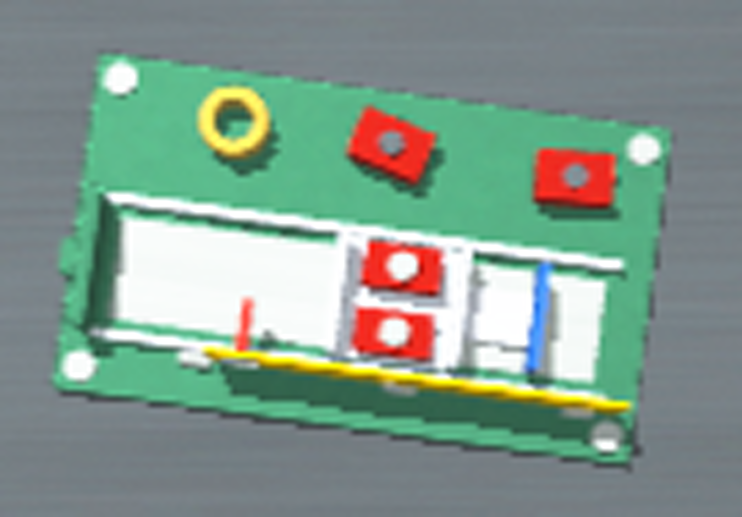

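View pics/c2.png

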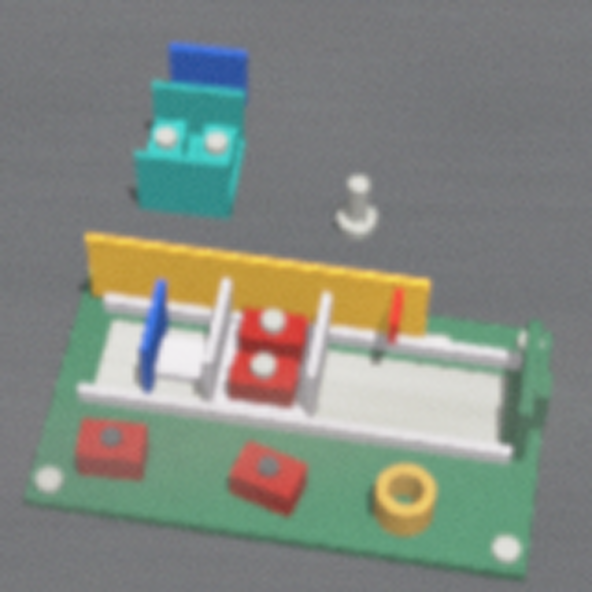

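The pictures agree: the chute feeds towards world +y, with yaw 8.1° off +y and the gate on the robot's side. Plate and gate both put the chute origin near (582, 59), and the rack at chute x ≈ -55. I'll turn the tool first.

>>> {"method": "apply_moves", "body": {
  "series": "0 0 0 0 0 -0.122 0;0 0 0 0 0 -0.122 0;0 0 0 0 0 -0.122 0;0 0 0 0 0 -0.122 0;0 0 0 0 0 -0.122 0;0 0 0 0 0 -0.122 0;0 0 0 0 0 -0.122 0;0 0 0 0 0 -0.122 0;0 0 0 0 0 -0.119 0;0 0 0 0 0 0 0",
  "squeeze": 40
}}

```text
clock: 1.03
eef_pos: [205.3, -590.2, 248.1]
tcp_rot: [-3.141, -0.0, 1.435]
contact_force: [-0.3, 0.3, 1.2]
opening: 0.497
```

```bash
cat >> h.py <<'E'
O=np.array([582.3,58.9]);a=0.141;UX=np.array([np.sin(a),np.cos(a)]);UY=np.array([-np.cos(a),np.sin(a)])
def st():
    s=r.sense();p=s["eef_pos"];d=p[:2]-O;f=s["contact_force"]
    print("t",round(s["clock"],2),"chute",(d@UX).round(1),(d@UY).round(1),"z",p[2].round(1),"rpy",s["tcp_rot"].round(4),"F chute",(f[:2]@UX).round(1),(f[:2]@UY).round(1),f[2].round(1),"open",round(s["opening"],3))
    # tool y axis = (sin yaw,-cos yaw)
E
python3 -c "
from h import *
st();s=r.sense();t=O-163*UX-s['eef_pos'][:2];y=s['tcp_rot'][2];print('tool shift',t@[np.cos(y),np.sin(y)],t@[np.sin(y),-np.cos(y)],s['qpos'].round(3))"
```

```text
t 1.03 chute -695.6 282.0 z 248.1 rpy [-3.1414e+00 -3.0000e-04  1.4352e+00] F chute 0.3 0.3 1.2 open 0.497
tool shift 531.0805688079819 284.93490461281704 [-1.238  0.353  1.634 -0.     1.155 -1.103]
```

>>> {"method": "apply_moves", "body": {
  "series": "2.65 1.42 0 0 0 0 0;2.65 1.42 0 0 0 0 0;2.65 1.42 0 0 0 0 0;2.65 1.42 0 0 0 0 0;2.65 1.42 0 0 0 0 0;2.65 1.42 0 0 0 0 0;2.65 1.42 0 0 0 0 0;2.65 1.42 0 0 0 0 0;2.65 1.42 0 0 0 0 0;2.65 1.42 0 0 0 0 0"
}}

```text
clock: 1.87
eef_pos: [383.8, -346.6, 248.3]
tcp_rot: [3.142, 0.0, 1.425]
contact_force: [0.3, 0.5, -0.1]
opening: 0.5
```

>>> {"method": "apply_moves", "body": {
  "series": "2.65 1.42 0 0 0 0 0;2.65 1.42 0 0 0 0 0;2.65 1.42 0 0 0 0 0;2.65 1.42 0 0 0 0 0;2.65 1.42 0 0 0 0 0;2.65 1.42 0 0 0 0 0;2.65 1.42 0 0 0 0 0;2.65 1.42 0 0 0 0 0;2.65 1.42 0 0 0 0 0;0 0 0 0 0 0 0"
}}

```text
clock: 2.7
eef_pos: [545.9, -126.2, 248.4]
tcp_rot: [3.14, -0.002, 1.428]
contact_force: [-0.3, -0.6, -0.1]
opening: 0.502
```

```bash
python3 -c "
from h import *
st()"
```

```text
t 2.7 chute -188.4 10.1 z 248.4 rpy [ 3.1401e+00 -1.5000e-03  1.4279e+00] F chute -0.6 0.2 -0.1 open 0.502
```

>>> {"method": "apply_moves", "body": {
  "series": "1.27 0.5 0 0 0 0 0;1.27 0.5 0 0 0 0 0;0 0 1.8 0 0 0 0;0 0 1.8 0 0 0 0;0 0 1.8 0 0 0 0;0 0 1.8 0 0 0 0;0 0 1.8 0 0 0 0;0 0 1.8 0 0 0 0;0 0 1.8 0 0 0 0;0 0 0.6 0 0 0 0"
}}

```text
clock: 3.53
eef_pos: [555.3, -105.8, 114.0]
tcp_rot: [-3.138, -0.0, 1.427]
contact_force: [-1.6, 0.2, -0.0]
opening: 0.499
```

```bash
python3 -c "
from h import *
st()
im=r.grab_frame('scene');a=cv2.resize(im[90:290,200:370],None,fx=2.9,fy=2.9,interpolation=2)
im=r.grab_frame('top');b=cv2.resize(im[150:250,260:340],None,fx=3.5,fy=3.5,interpolation=2)
c=np.zeros((580,780,3),np.uint8);c[:580,:493]=a[:580,:493];c[:350,495:775]=b;cv2.imwrite('pics/d1.png',c);st()"
```

```text
t 3.53 chute -166.8 3.6 z 114.0 rpy [-3.1382e+00 -2.0000e-04  1.4274e+00] F chute 0.0 1.6 -0.0 open 0.499
t 3.63 chute -166.8 3.0 z 115.3 rpy [-3.1391e+00 -1.0000e-04  1.4283e+00] F chute 0.5 0.7 -0.9 open 0.501
```

View pics/d1.png

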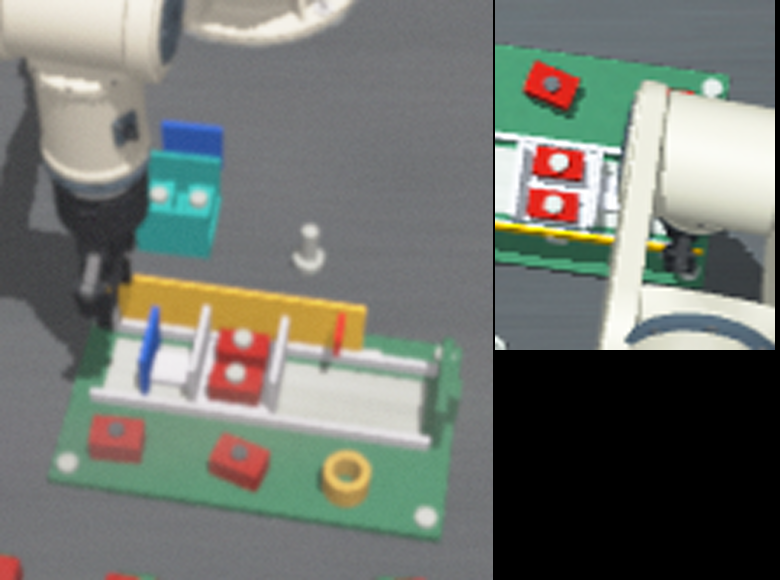

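```bash
cat >> h.py <<'E'
def proj(n,cx,cy,z):
    c=r.camera_info(n);K=np.array(c["K"]);E=np.array(c["extrinsics"]);p=np.r_[O+cx*UX+cy*UY,z]
    q=K@(E[:3,:3].T@(p-E[:3,3]));return (q[:2]/q[2]).round(1)
def ch(n,px,z):
    d=ray(n,px,z)[:,:2]-O;return np.c_[d@UX,d@UY].round(1)
E
python3 -c "
from h import *
for z in(100,130,160,190):print(z,ch('top',(313,226),z))
for cy in(39,24,-18,-33):
  for cx in (-178,-156):print(cy,cx,[((proj('scene',cx,cy,z)-[200,90])*2.9).round() for z in(98,103)])
print('gate',[((proj('scene',x,43,88)-[200,90])*2.9).round() for x in(-190,50)])
im=r.grab_frame('scene');cv2.imwrite('pics/d2.png',cv2.resize(im[150:230,215:295],None,fx=7,fy=7,interpolation=2))
"
```

```text
100 [[-174.3   62.1]]
130 [[-172.2   63.5]]
160 [[-170.1   64.8]]
190 [[-168.    66.2]]
39 -178 [array([108., 267.]), array([108., 263.])]
39 -156 [array([133., 270.]), array([132., 267.])]
24 -178 [array([104., 280.]), array([104., 276.])]
24 -156 [array([129., 283.]), array([128., 280.])]
-18 -178 [array([ 93., 318.]), array([ 93., 315.])]
-18 -156 [array([118., 322.]), array([118., 318.])]
-33 -178 [array([ 89., 332.]), array([ 89., 329.])]
-33 -156 [array([115., 336.]), array([114., 332.])]
gate [array([ 97., 269.]), array([367., 306.])]
```

View pics/d2.png

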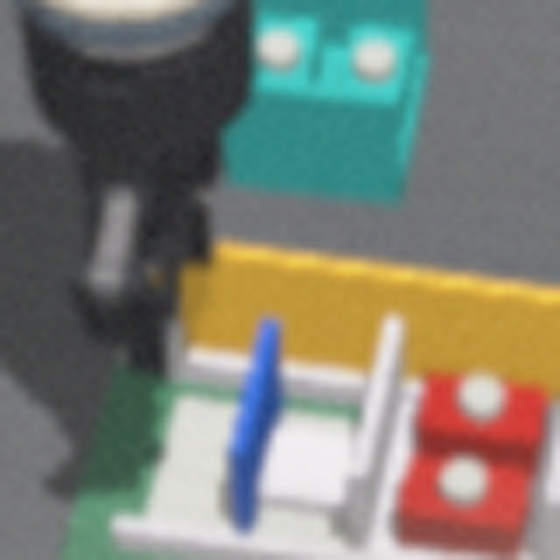

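>>> {"method": "apply_moves", "body": {
  "series": "0 0.55 0 0 0 0 0;0 0.55 0 0 0 0 0;0 0 0.8 0 0 0 0;0 0 0.8 0 0 0 0;0 0 0.8 0 0 0 0;0 0 0.8 0 0 0 0;0 0 0.8 0 0 0 0;0 0 0.8 0 0 0 0;0 0 0.8 0 0 0 0;0 0 0 0 0 0 0"
}}

```text
clock: 4.52
eef_pos: [566.5, -107.3, 58.3]
tcp_rot: [-3.139, -0.0, 1.43]
contact_force: [-0.2, -0.8, -0.1]
opening: 0.503
```

```bash
python3 -c "
from h import *
st();r.grab_frame('top');st()"
```

```text
t 4.52 chute -166.8 -7.7 z 58.3 rpy [-3.1390e+00 -1.0000e-04  1.4298e+00] F chute -0.8 0.1 -0.1 open 0.503
t 4.57 chute -166.8 -8.1 z 59.2 rpy [-3.1396e+00 -1.0000e-04  1.4298e+00] F chute 1.0 -0.2 -0.2 open 0.497
```

>>> {"method": "apply_moves", "body": {
  "series": "0 -0.52 0 0 0 0 0;0 -0.52 0 0 0 0 0;0 -0.52 0 0 0 0 0;0 -0.52 0 0 0 0 0;0 -0.52 0 0 0 0 0;0 -0.52 0 0 0 0 0;0 -0.52 0 0 0 0 0;0 -0.52 0 0 0 0 0;0 0 0 0 0 0 0;0 0 0 0 0 0 0"
}}

```text
clock: 5.4
eef_pos: [526.2, -101.6, 60.5]
tcp_rot: [-3.141, -0.0, 1.43]
contact_force: [1.2, -0.5, 2.6]
opening: 0.502
```

```bash
python3 -c "
from h import *
st()
im=r.grab_frame('scene');a=cv2.resize(im[130:250,210:370],None,fx=4.9,fy=4.9,interpolation=2)
cv2.imwrite('pics/d3.png',a);st()
for th in(.6,.7,.8,.9,1.):print(th,[((proj('scene',x,46-3*np.cos(th)+70*np.sin(th),18+3*np.sin(th)+70*np.cos(th))-[210,130])*4.9).round() for x in(-190,50)])"
```

```text
t 5.4 chute -166.8 33.0 z 60.5 rpy [-3.1414 -0.      1.4297] F chute -0.4 -1.2 2.6 open 0.502
t 5.45 chute -166.9 32.8 z 60.5 rpy [-3.1416  0.      1.4298] F chute -0.2 -1.6 2.3 open 0.503
0.6 [array([132., 212.]), array([578., 273.])]
0.7 [array([135., 209.]), array([579., 269.])]
0.8 [array([138., 207.]), array([580., 267.])]
0.9 [array([141., 206.]), array([580., 266.])]
1.0 [array([143., 206.]), array([580., 266.])]
```

View pics/d3.png

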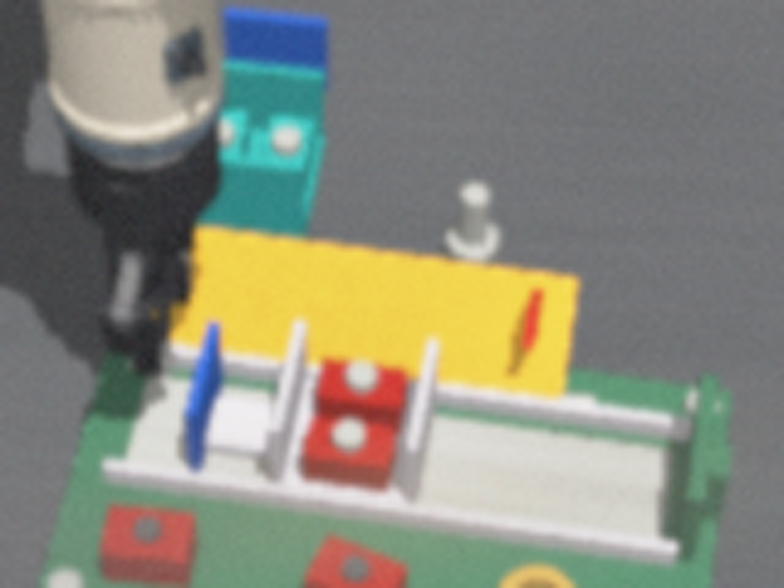

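```bash
cat >> h.py <<'E'
def gate():
    im=r.grab_frame("top");m=mask(im,(18,110,100),(34,255,255),(235,195,340,250))
    ys=[np.nonzero(m[:,c])[0] for c in range(246,262)]
    e=[(c,y.max()+.5) for c,y in zip(range(246,262),ys) if len(y)]
    for th in(0.,.1,.5,.6,.7,.8,.9,1.):
        d=ch("top",e,18+3*np.sin(th)*0+70*np.cos(th)-2*np.sin(th)*0)
        print(th,"need",round(46-3*np.cos(th)+70*np.sin(th),1),"see",np.median(d[:,1]).round(1),end=" | ")
    print()
    b,c=rect(mask(im,(105,120,60),(125,255,255),(205,148,340,242)));print("blue",ch("top",[b[0]],69),np.round(b[1],1))
E
python3 -c "
from h import *
gate();st()"
```

```text
0.0 need 43.0 see 87.6 | 0.1 need 50.0 see 87.6 | 0.5 need 76.9 see 87.4 | 0.6 need 83.0 see 87.2 | 0.7 need 88.8 see 87.2 | 0.8 need 94.1 see 87.0 | 0.9 need 99.0 see 86.8 | 1.0 need 103.3 see 86.7 | Traceback (most recent call last):
  File "<string>", line 3, in <module>
    gate();st()
    ~~~~^^
  File "h.py", line 31, in gate
    b,c=rect(mask(im,(105,120,60),(125,255,255),(205,148,340,242)));print("blue",ch("top",[b[0]],69),np.round(b[1],1))
        ~~~~^^^^^^^^^^^^^^^^^^^^^^^^^^^^^^^^^^^^^^^^^^^^^^^^^^^^^^^
  File "h.py", line 11, in rect
    c=max(cv2.findContours(m,cv2.RETR_EXTERNAL,cv2.CHAIN_APPROX_NONE)[0],key=cv2.contourArea)
ValueError: max() iterable argument is empty
```

>>> {"method": "apply_moves", "body": {
  "series": "0 -0.1 0.1 0 0 0 -0.05;0 -0.1 0.1 0 0 0 -0.1;0 0 0.1 0 0 0 -0.15;0 0 0.1 0 0 0 -0.2;0 0 0.1 0 0 0 -0.2;0 0 0.1 0 0 0 -0.2;0 0 0 0 0 0 -0.2;0 0 0 0 0 0 -0.2;0 0 0 0 0 0 -0.2;0 0 0 0 0 0 -0.2"
}}

```text
clock: 6.33
eef_pos: [524.4, -101.3, 54.4]
tcp_rot: [-3.142, -0.0, 1.43]
contact_force: [0.1, 0.1, 3.5]
opening: 0.601
```

```bash
sed -i 's/    b,c=rect(mask(im,(105/    if 0: b,c=rect(mask(im,(105/' h.py; python3 -c "
from h import *
st();gate();st()"
```

```text
t 6.33 chute -166.8 34.8 z 54.4 rpy [-3.1415 -0.      1.4298] F chute 0.1 -0.1 3.5 open 0.601
0.0 need 43.0 see 99.8 | 0.1 need 50.0 see 99.8 | 0.5 need 76.9 see 99.6 | 0.6 need 83.0 see 99.5 | 0.7 need 88.8 see 99.4 | 0.8 need 94.1 see 99.3 | 0.9 need 99.0 see 99.2 | 1.0 need 103.3 see 99.1 | 
t 6.38 chute -166.8 34.8 z 54.3 rpy [-3.1415 -0.      1.4298] F chute 0.4 -0.4 5.0 open 0.597
```

>>> {"method": "apply_moves", "body": {
  "series": "0.6 0 0 0 0 0 -0.2;0.6 0 0 0 0 0 -0.2;0.6 0 0 0 0 0 -0.2;0.6 0 0 0 0 0 -0.2;0.6 0 0 0 0 0 -0.2;0.6 0 0 0 0 0 -0.2;0.6 0 0 0 0 0 -0.2;0.6 0 0 0 0 0 -0.2;0.6 0 0 0 0 0 -0.2;0 0 0 0 0 0 -0.2"
}}

```text
clock: 7.22
eef_pos: [532.4, -46.8, 54.3]
tcp_rot: [3.141, -0.0, 1.431]
contact_force: [1.9, 0.7, 3.0]
opening: 0.599
```

```bash
python3 -c "
from h import *
st();gate();st()
im=r.grab_frame('scene');a=cv2.resize(im[130:250,210:370],None,fx=4.9,fy=4.9,interpolation=2)
cv2.imwrite('pics/d4.png',a)"
```

```text
t 7.22 chute -111.7 34.6 z 54.3 rpy [ 3.1411e+00 -1.0000e-04  1.4307e+00] F chute 1.0 -1.8 3.0 open 0.599
0.0 need 43.0 see 99.8 | 0.1 need 50.0 see 99.8 | 0.5 need 76.9 see 99.6 | 0.6 need 83.0 see 99.5 | 0.7 need 88.8 see 99.4 | 0.8 need 94.1 see 99.3 | 0.9 need 99.0 see 99.2 | 1.0 need 103.3 see 99.1 | 
t 7.27 chute -111.8 34.6 z 54.3 rpy [ 3.1412e+00 -4.0000e-04  1.4305e+00] F chute 2.6 -3.2 2.5 open 0.6
```

View pics/d4.png

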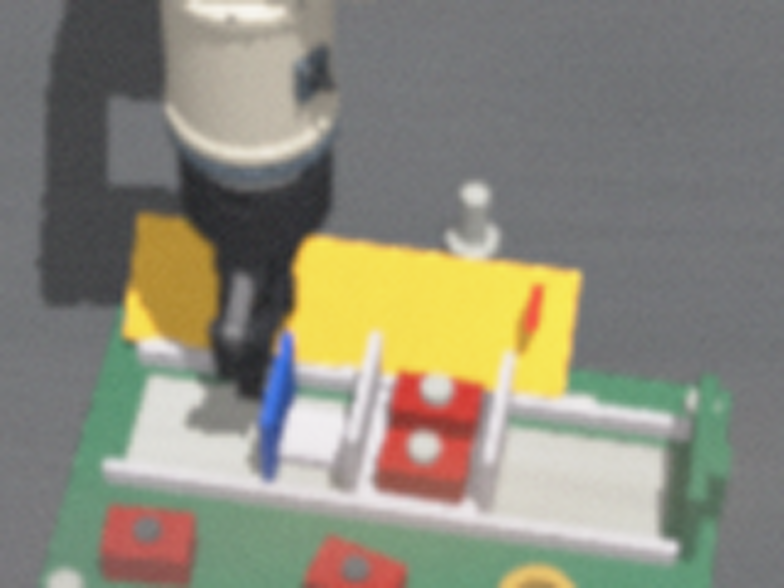

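>>> {"method": "apply_moves", "body": {
  "series": "0.8 0 0 0 0 0 -0.2;0.8 0 0 0 0 0 -0.2;0.8 0 0 0 0 0 -0.2;0.8 0 0 0 0 0 -0.2;0.8 0 0 0 0 0 -0.2;0.8 0 0 0 0 0 -0.2;0.8 0 0 0 0 0 -0.2;0.8 0 0 0 0 0 -0.2;0.8 0 0 0 0 0 -0.2;0.5 0 0 0 0 0 -0.2"
}}

```text
clock: 8.15
eef_pos: [542.7, 28.3, 54.3]
tcp_rot: [-3.141, 0.001, 1.43]
contact_force: [1.7, -7.6, 5.0]
opening: 0.597
```

```bash
python3 -c "
from h import *
st();gate();st()
im=r.grab_frame('scene');a=cv2.resize(im[130:250,210:370],None,fx=4.9,fy=4.9,interpolation=2)
cv2.imwrite('pics/d5.png',a)
b,c=rect(mask(im,(105,120,60),(125,255,255),(240,180,360,240)));t=c[c[:,0,1].argmin()][0];print('blue top z69',b,ch('scene',[t],69))"
```

```text
t 8.15 chute -35.8 34.9 z 54.3 rpy [-3.1413e+00  8.0000e-04  1.4302e+00] F chute -7.3 -2.7 5.0 open 0.597
0.0 need 43.0 see 99.9 | 0.1 need 50.0 see 99.9 | 0.5 need 76.9 see 99.7 | 0.6 need 83.0 see 99.6 | 0.7 need 88.8 see 99.5 | 0.8 need 94.1 see 99.4 | 0.9 need 99.0 see 99.3 | 1.0 need 103.3 see 99.2 | 
t 8.2 chute -35.2 34.8 z 54.3 rpy [-3.1415e+00  4.0000e-04  1.4303e+00] F chute -1.1 -1.8 2.4 open 0.597
blue top z69 ((296.0, 212.0), (18.0, 4.0), 90.0) [[-20.9  20.7]]
```

>>> {"method": "apply_moves", "body": {
  "series": "0.3 0 0 0 0 0 -0.2;0.3 0 0 0 0 0 -0.2;0.3 0 0 0 0 0 -0.2;0.3 0 0 0 0 0 -0.2;0.3 0 0 0 0 0 -0.2;0.2 0 0 0 0 0 -0.2;0.2 0 0 0 0 0 -0.2;0.1 0 0 0 0 0 -0.2;0 0 0 0 0 0 -0.2;0 0 0 0 0 0 -0.2"
}}

```text
clock: 9.08
eef_pos: [545.4, 47.6, 54.2]
tcp_rot: [-3.141, 0.001, 1.43]
contact_force: [2.4, -5.4, 3.7]
opening: 0.598
```

```bash
python3 -c "
from h import *
st()"
```

```text
t 9.08 chute -16.4 34.9 z 54.2 rpy [-3.1411e+00  5.0000e-04  1.4297e+00] F chute -5.1 -3.2 3.7 open 0.598
```

>>> {"method": "apply_moves", "body": {
  "series": "0.1 0 0 0 0 0 -0.2;0.1 0 0 0 0 0 -0.2;0.1 0 0 0 0 0 -0.2;0.1 0 0 0 0 0 -0.2;0 0 0 0 0 0 -0.2;0 0 0 0 0 0 -0.2;0 0 0 0 0 0 -0.2;0 0 0 0 0 0 -0.2;0 0 0 0 0 0 -0.2;0 0 0 0 0 0 -0.2"
}}

```text
clock: 9.92
eef_pos: [545.8, 49.0, 54.3]
tcp_rot: [-3.141, 0.004, 1.429]
contact_force: [2.1, -23.1, 5.7]
opening: 0.602
```

```bash
python3 -c "
from h import *
st()
im=r.grab_frame('scene');a=cv2.resize(im[130:250,210:370],None,fx=4.9,fy=4.9,interpolation=2)
cv2.imwrite('pics/d6.png',a)
st()"
```

```text
t 9.92 chute -14.9 34.7 z 54.3 rpy [-3.1412  0.0036  1.4295] F chute -22.6 -5.4 5.7 open 0.602
t 9.97 chute -14.9 34.7 z 54.3 rpy [-3.1412  0.0035  1.4294] F chute -24.1 -4.8 6.4 open 0.597
```

View pics/d6.png

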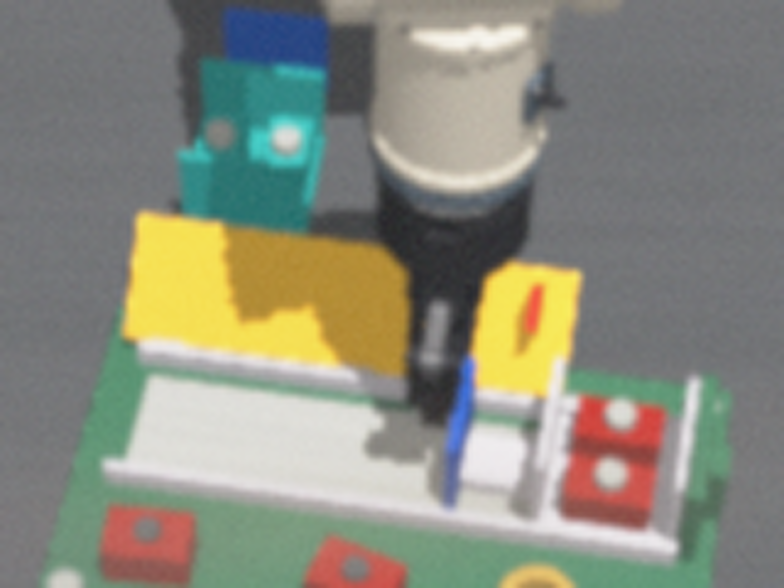

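>>> {"method": "apply_moves", "body": {
  "series": "-0.3 0 0 0 0 0 -0.2;-0.6 0 0 0 0 0 -0.2;-0.6 0 0 0 0 0 -0.2;-0.6 0 0 0 0 0 -0.2;-0.6 0 0 0 0 0 -0.2;-0.6 0 0 0 0 0 -0.2;-0.6 0 0 0 0 0 -0.2;0 0 0 0 0 0 -0.2;0 0 0 0 0 0 -0.2;0 0 0 0 0 0 -0.2"
}}

```text
clock: 10.8
eef_pos: [540.6, 13.0, 54.2]
tcp_rot: [-3.141, 0.001, 1.43]
contact_force: [1.2, -2.4, 3.3]
opening: 0.603
```

```bash
python3 -c "
from h import *
st()
im=r.grab_frame('top')
b,c=rect(mask(im,(105,120,60),(125,255,255),(240,160,300,220)));print('blue',ch('top',[b[0]],69),b)
print('jaws',ch('top',[(309.5,180.4),(276.3,174.4)],44))
im=r.grab_frame('scene')
b,c=rect(mask(im,(105,120,60),(125,255,255),(290,195,320,240)));print('blue scene',b,[proj('scene',x,0,69-28.5) for x in(-6.5,-1.5,2)])
print('front panel top, predicted',[((proj('scene',x,35,74)-[210,130])*4.9).round() for x in(115,120)])"
```

```text
t 10.8 chute -51.3 34.9 z 54.2 rpy [-3.1413e+00  6.0000e-04  1.4300e+00] F chute -2.2 -1.6 3.3 open 0.603Traceback (most recent call last):
  File "<string>", line 5, in <module>
    b,c=rect(mask(im,(105,120,60),(125,255,255),(240,160,300,220)));print('blue',ch('top',[b[0]],69),b)
        ~~~~^^^^^^^^^^^^^^^^^^^^^^^^^^^^^^^^^^^^^^^^^^^^^^^^^^^^^^^
  File "h.py", line 11, in rect
    c=max(cv2.findContours(m,cv2.RETR_EXTERNAL,cv2.CHAIN_APPROX_NONE)[0],key=cv2.contourArea)
ValueError: max() iterable argument is empty
```

```bash
python3 -c "
from h import *
print('jaws',ch('top',[(309.5,180.4),(276.3,174.4)],44))
im=r.grab_frame('scene')
b,c=rect(mask(im,(105,120,60),(125,255,255),(290,195,320,240)));print('blue scene',b,'pred for plate centre x',[(x,proj('scene',x,0,40.5)) for x in(-8,-3,2)])
g=cv2.cvtColor(im,cv2.COLOR_BGR2GRAY);p=proj('scene',117,30,72);q=proj('scene',117,-30,72);print('stop/panel',p,q)
for t in (.2,.5,.8):
  c=p+(q-p)*t;print([(x,proj('scene',x,30-60*t,74)) for x in(118,122)],g[int(round(c[1])),int(c[0])-8:int(c[0])+12])"
```

```text
jaws [[-148.9  -82.5]
 [ -42.   -87.6]]
blue scene ((303.5, 214.0), (16.0, 3.0), 90.0) pred for plate centre x [(-8, array([300.5, 216.8])), (-3, array([302.4, 217. ])), (2, array([304.4, 217.3]))]
stop/panel [351.8 206.9] [349.5 226.5]
[(118, array([351.9, 210.4])), (122, array([353.5, 210.6]))] [134 132 133 132 132 135 155 213 224 187 147 137 137 139 137 132 125 120
 119 118]
[(118, array([351.2, 216.2])), (122, array([352.8, 216.4]))] [108 114 117 131 145 147 164 205 218 179 142 133 130 125 130 130 124 119
 120 120]
[(118, array([350.5, 222.1])), (122, array([352.1, 222.3]))] [ 94  92 102 124 143 151 159 193 215 184 145 135 132 134 134 133 135 133
 125 124]
```

>>> {"method": "apply_moves", "body": {
  "series": "0 0.3 0 0 0 0 0;0 0.4 0 0 0 0 0;0 0.5 0 0 0 0 0;0 0.6 0 0 0 0 0;0 0.6 0 0 0 0 0;0 0.6 0 0 0 0 0;0 0.6 0 0 0 0 0;0 0.6 0 0 0 0 0;0 0 0 0 0 0 0;0 0 0 0 0 0 0"
}}

```text
clock: 11.73
eef_pos: [582.5, 7.5, 54.1]
tcp_rot: [-3.141, -0.0, 1.43]
contact_force: [0.8, 0.3, 0.2]
opening: 0.504
```

>>> {"method": "apply_moves", "body": {
  "series": "0 0 -0.5 0 0 0 0;0 0 -1 0 0 0 0;0 0 -1.5 0 0 0 0;0 0 -2 0 0 0 0;0 0 -2 0 0 0 0;0 0 -2.5 0 0 0 0;0 0 -2.5 0 0 0 0;0 0 -2.5 0 0 0 0;0 0 -2.5 0 0 0 0;0 0 0 0 0 0 0"
}}

```text
clock: 12.57
eef_pos: [584.4, 7.6, 230.3]
tcp_rot: [3.134, -0.001, 1.43]
contact_force: [1.1, 1.2, 1.0]
opening: 0.497
```

>>> {"method": "apply_moves", "body": {
  "series": "-2 0 0 0 0 0 0;-2.5 0 0 0 0 0 0;-2.5 0 0 0 0 0 0;-2.5 0 0 0 0 0 0;-2.5 0 0 0 0 0 0;-2.5 0 0 0 0 0 0;-2.5 0 0 0 0 0 0;-2.5 0 0 0 0 0 0;-2.5 0 0 0 0 0 0;0 0 0 0 0 0 0"
}}

```text
clock: 13.4
eef_pos: [550.4, -213.7, 224.6]
tcp_rot: [3.141, 0.001, 1.428]
contact_force: [-0.5, 0.2, 0.9]
opening: 0.495
```

```bash
python3 -c "
from h import *
st()
im=r.grab_frame('top');a=cv2.resize(im[148:242,205:340],None,fx=4,fy=4,interpolation=2)
for px,z in ():pass
b,c=rect(mask(im,(105,120,60),(125,255,255),(240,160,310,225)));print('blue',ch('top',[b[0]],69),b)
im=r.grab_frame('scene');b=cv2.resize(im[170:250,210:370],None,fx=3.375,fy=2.5,interpolation=2);cv2.imwrite('pics/d7.png',np.vstack([a,b]));gate()"
```

```text
t 13.4 chute -274.3 -6.7 z 224.6 rpy [3.1415e+00 1.4000e-03 1.4277e+00] F chute 0.2 0.5 0.9 open 0.495
blue [[-1.5  0.7]] ((259.7254333496094, 199.53469848632812), (2.052772045135498, 19.235233306884766), 8.746162414550781)
0.0 need 43.0 see 49.2 | 0.1 need 50.0 see 49.2 | 0.5 need 76.9 see 48.8 | 0.6 need 83.0 see 48.6 | 0.7 need 88.8 see 48.3 | 0.8 need 94.1 see 48.1 | 0.9 need 99.0 see 47.8 | 1.0 need 103.3 see 47.5 |
```

View pics/d7.png

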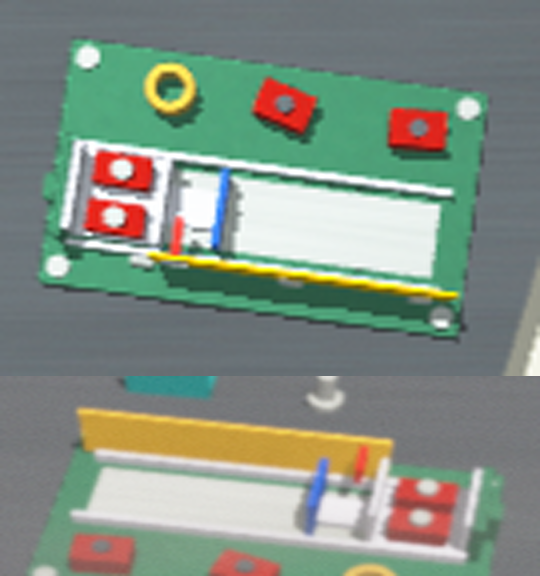

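```bash
python3 -c "
from h import *
im=r.grab_frame('top')
hsv=cv2.cvtColor(im,cv2.COLOR_BGR2HSV)
m=mask(im,(0,120,90),(10,255,255),(245,195,256,216))|mask(im,(170,120,90),(180,255,255),(245,195,256,216))
b,c=rect(m);print('tongue',ch('top',[b[0]],80),b[1]);b,c=rect(mask(im,(100,90,50),(125,255,255),(240,160,310,225)));print('blue',ch('top',[b[0]],69),b[1])
E=lambda px,z:ch('top',[px],z)
g=cv2.cvtColor(im,cv2.COLOR_BGR2GRAY).astype(float)
for y in(-25,0,25):
  print(y,'panel->stop profile x100..130 @z73',[int(cv2.getRectSubPix(im,(1,1),tuple(map(float,proj('top',x,y,73))))[0,0].max()) for x in range(104,136,2)],[tuple(cv2.getRectSubPix(im,(1,1),tuple(map(float,proj('top',x,y,73))))[0,0].tolist()) for x in range(114,132,3)])"
```

```text
tongue [[28.9 27.6]] (2.3533935546875, 9.021342277526855)
blue [[-1.7  1.8]] (2.262742042541504, 20.223257064819336)
-25 panel->stop profile x100..130 @z73 [173, 155, 137, 140, 195, 246, 224, 190, 156, 160, 160, 154, 148, 138, 123, 118] [(246, 242, 240), (209, 208, 192), (125, 156, 91), (121, 162, 80), (116, 154, 76), (112, 143, 78)]
0 panel->stop profile x100..130 @z73 [165, 150, 138, 127, 195, 244, 247, 218, 186, 168, 166, 171, 169, 168, 167, 162] [(244, 240, 237), (233, 233, 221), (166, 186, 136), (123, 163, 80), (128, 171, 84), (125, 169, 82)]
25 panel->stop profile x100..130 @z73 [151, 154, 145, 140, 193, 232, 253, 233, 202, 169, 165, 170, 174, 156, 134, 122] [(232, 227, 223), (241, 242, 232), (185, 202, 155), (123, 164, 80), (128, 170, 83), (132, 169, 90)]
```

```bash
python3 -c "
from h import *
st();print(r.sign_off())"
```

```text
t 13.6 chute -270.1 -6.8 z 224.3 rpy [-3.1412e+00 -5.0000e-04  1.4298e+00] F chute 0.2 -0.5 0.5 open 0.499
the job is handed in; nothing more can be done
None
```

I pushed the rack home against the green end stop, let the gate close behind it and handed the job in at about 13.6 s. `r.sign_off()` gave no verdict.

- **Gate:** with the fingers partly open, one fingertip pressed it out to about 0.9 rad (measured in the top view). I measured it again twice during the push and it hadn't moved. At the end it looks shut. Its edge read 49 mm across the chute, where the outer face should be about 47 mm, so I relied on the picture rather than an exact angle.
- **Rack:** the other finger pushed the blue plate along the chute until the force rose to about 24 N, which I took as contact with the stop. The last top view shows no gap between the rack and the stop.
- **Disagreement:** the camera puts the rack 2.5 to 3.5 mm short of nominal home. That is inside the 5 mm tolerance and close to the calibration error. The tongue's measured position suggests my estimate of the chute's origin was itself off by about 1 mm.
- **Bystanders and arm:** the jaws and bushing look unmoved in the last picture. It only partly shows the bolt and does not show the wrench, tin or oil, but the arm's path kept clear of them. The arm ended well clear, with the force reading near zero.

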